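# Set the sprung length stop and load the blank

## Task

Set up the saw gauge for the next cut: lift its lock bolt by the wooden grip, pull the sprung slide out to the slot marked by the tall ball-headed peg, and let the bolt drop fully into that slot so that the stop holds by itself when you let go. Then lay the bigger of the two loose sawn blanks flat and lengthwise on the gauge's bed, its long side snug against the fence and its end up against the stop. Leave the small blank, the toy car and the toy tree where they are.

Things in the scene. Friction and masses are not known exactly. Their poses are not given: they have to be found in the camera images.
- gauge: saw gauge, fixed: base board at x -80..70, y -190..210 mm, its top (the bed, x -80..0) 12 mm over the bench. Origin at bench level under the fence face; y along the gauge, z up. The fence is the face x=0 of a rail (x 0..40, y -190..75, top z 28). Spring tube at y 80..205, top z 53. Rail top has slots 12 mm wide (y), 12 deep: home, and 40, 65, 90, 115 mm from it towards -y
- stop_slide (a joint): travel (m) of the aluminium slide on the rail: 0 = home (start), grows when pulled along gauge -y, most 0.124. A spring draws it home with 2.5 N at 0, 5.4 N at 0.115, unless held or locked. Locked in a slot it rests at 0.040, 0.065, 0.090 or 0.115; the bolt drops if the slide is 0 to 4 mm further out than that (best 2 mm)
- lock_bolt (a joint): height (m) of the lock bolt in the slide: 0 = fully down in a slot (start), over 0.012 = foot clear of the rail, free to slide, most 0.020. A flat steel bolt, 8 mm thick in y, moving straight up and down; spring and weight push it down with 2.4 N (down) to 3.6 N (up)
- knob (a point): centre of the bolt's wooden grip bar, 40 (x) x 18 (y) x 24 mm (z), gauge axes; 20 mm to +x of the fence face and, bolt down, 78 mm above the bench. The slide's top is 30 mm below it, with only a thin stem between. Lifting it lifts the bolt; pulling it along gauge -y pulls the slide
- mark_peg: tall peg, 48 mm high with a 20 mm ball head, fixed behind the rail, 59 mm to +x of the fence face, beside one of the four outer slots: with the bolt locked in that slot the grip's centre and this peg have the same y in the gauge frame. Pegs only 6 mm high stand beside the other three. Origin at its foot, 12 mm above the bench; gauge axes
- stop_face (a point): point of the stop, moves with the slide, gauge axes: x=0 is the fence face, y=0 the stop's face (looking to -y, where the blank goes), z=0 the bed. The stop is an arm 14 mm thick reaching 48 mm out over the bed (to -x), 2 to 35 mm above it. The grip's centre is 18 mm to +y of this face
- blank_mid (a point): centre of the bigger sawn blank, a loose plain wooden block 45 mm (x) by 100 mm (y, its length) by 35 mm high, 75 to 150 g, lying on the bench to the right of the gauge; z up
- small_blank: the smaller sawn blank, 35 x 70 x 20 mm, loose, lying on the bench near the bigger one (the two swap places); to be left alone. Origin under its centre, y along its length
- toy_car: wooden toy car, 62 x 144 x 61 mm, standing behind the gauge, loose; to be left alone. Origin under its centre, y along its length
- toy_tree: wooden toy tree, 115 x 115 x 160 mm, standing behind the gauge, loose; to be left alone. Origin under its centre
- big_blank: the bigger sawn blank itself (see blank_mid); origin under its centre, y along its length

How it is judged (in metres and radians):
On the way:
1. the slide is locked at the marked slot with the bolt fully down, and let go (y of knob in the frame of mark_peg between -0.006 and 0.008 m and value of joint lock_bolt below 0.004 m and value of joint stop_slide above 0.03 m and contact force between the fingers and stop_slide below 0.1 N), for 0.3 s.
At the end, for the whole second after the job is handed in: the slide is locked with the bolt fully down (within 4 mm) in the slot at the tall peg, and the bigger blank lies at rest flat on the bed along the fence (within 0.06 rad), its side no more than 4 mm from the fence and its end no more than 4 mm from the stop's face (y of knob in the frame of mark_peg between -0.006 and 0.008 m and value of joint lock_bolt below 0.004 m and value of joint stop_slide above 0.03 m and y of blank_mid in the frame of stop_face between -0.054 and -0.047 m and x of blank_mid in the frame of stop_face between -0.0265 and -0.0195 m and z of blank_mid in the frame of stop_face between 0.0145 and 0.0205 m and angle between the y axis of blank_mid and the y axis of gauge, either way round below 0.06 rad and linear speed of big_blank below 0.01 m/s); the robot touches nothing.
It fails at once if the small blank is pushed more than 30 mm from its place (distance of small_blank from where it was at the start of the episode above 0.03 m).
It fails at once if the toy car is pushed more than 30 mm from its place (distance of toy_car from where it was at the start of the episode above 0.03 m).
It fails at once if the toy tree is pushed more than 30 mm from its place (distance of toy_tree from where it was at the start of the episode above 0.03 m).
It also fails if it takes over 64 s, if anything falls off the work surface, if the arm or the gripper's body presses on something with over 40 N, if the wrist force passes 120 N, or if a joint passes its speed limit or range.

## Robot

A 6-joint arm with a two-finger parallel gripper is mounted at the origin on a cart in front of the work surface, level with it; the furniture and walls round the work are solid. World frame = base frame: x ahead of the robot, y to its left, z up, the work surface at z = 0. Lengths are in m, angles in degrees, forces in N, time in s.
With the tool pointing down it reaches from about 0.35 to 0.875 m from the base axis. Payload 4.2 kg.
Tool frame: the origin (TCP) lies midway between the tips of the shut fingers; the grasp point (between the pads) lies 19 mm behind it; y points along the fingers, z is the direction in which the jaws open and shut, and the axes are right-handed (so a half turn about y gives the same grasp; the last joint's range is limited). The gripper opens to 87 mm and grips with 3 to 60 N. Pads are 19 mm wide; open, the fingers measure 117 mm over their backs; the gripper's body (75 mm by 190 mm) begins 51 mm behind the grasp point.
Start: joints at [-51.245, 22.042, 0.453, 0, -68.411, -14.817], TCP at [0.254, -0.571, 0.223] pointing down, gripper open.
Joint ranges: [-179.83, 179.83], [-69.29, 118.12], [-61.27, 80.66], [-181.25, 117.63], [-171.15, -9.14], [-177.46, 177.46]. Speed limits (degrees/s): [159.86, 159.86, 180, 180, 180, 180].

## Interface

Orientations are given as [roll, pitch, yaw] about the fixed x, y, z axes, in that order (R = Rz(yaw) Ry(pitch) Rx(roll)).
In Python, from workcell import env gives the robot as it stands. The module is installed in compiled form; this text tells all that it offers. Calls block until the motion is done:
- env.goto(position, orientation): joint-space move of the TCP to a pose.
- env.move_straight(position, rotation=None, rate=0.15, force_limit=None): straight line of the TCP; rotation=None keeps the orientation; rate is the mean speed in m/s. With force_limit (N) it stops when the force on the tool has changed by that much, and returns True; else False.
- env.set_joints(angles): joint-space move.
- env.gripper_to(opening, grasp_force=None): opening from 0.0 (shut) to 1.0 (fully open); grasp_force is the grip in N (None keeps the last); returns when the fingers have stopped.
- env.dwell(seconds).
- env.inverse_kinematics(position, orientation): joint angles nearest the present ones, or None.
- env.read_state(): the state.
- env.grab_frame(name): name is "side" or "top"; returns a dict with "image" (420x560x3 uint8, blue, green, red), "fx", "fy", "cx", "cy" (pixels), "position" and "orientation" of the camera in the world. Camera axes: x right, y up, looking along -z (the intrinsics and any distortion apply to the point x, -y, -z); pixel columns grow to the right and rows downward; lengths in m; the calibration is good to about 2 mm. A picture is of the moment at which its call begins. There is no depth.
A pose or a line that the arm cannot do raises env.Unreachable and nothing moves.
- env.close_job(): hands the job in, once; it reports no verdict.
Trained networks look in a picture, given as the dict that the camera call returned (one of the last four; its "shot" number tells which), for a name from the list of things; names that differ only in an ending like _2 or _b are one class to them, and where a whole thing is asked for, a point or a joint stands for the part that bears it (a point fixed in the world has none). Each returns a list of dicts, best first, with "score" (0 to 1); they miss things now and then, are a little off and sometimes report something else, mostly with a low value. They report only what shows in the picture. A call takes as long as a camera call.
- env.search_frame(picture, thing): "xyz" ([x, y, z] in m, in world coordinates, good to about 4 mm: the middle of the surface that is visible of it).
- env.trace(picture, thing): "mask" (420x560 bool, what is visible of it).
The state is a dict: "clock": time; "joint_positions": joint angles; "qvel": joint speeds; "joint_torque": joint torques, N m; "position": TCP position; "tool_rot": TCP orientation; "force": force on the tool from outside, world axes, zero at the start; "wrist_torque": the same for the moment, N m; "opening": opening from 0.0 (shut) to 1.0 (fully open).
Only numpy, scipy, OpenCV 4.12 (cv2) and the standard library are available. Lean on these libraries where they do the work, as an engineer would, in place of code of your own. Each camera call takes 0.05 s, during which the arm holds its last target.

## Working session

There is one attempt and no reset: what is moved stays moved. The work goes in short steps, each a Python script; the robot and the scene stay as the last script left them, time stands still between calls to the robot, and variables do not carry over. Pictures are saved under pics/ and viewed, and the job is handed in when it is done.

```bash
mkdir -p pics; cat > s1.py <<'E'
from workcell import env
import cv2, numpy as np
st=env.read_state(); print({k:(np.round(v,3) if not isinstance(v,dict) else v) for k,v in st.items()})
for n in ("side","top"):
    f=env.grab_frame(n); cv2.imwrite(f"pics/a_{n}.png",f["image"])
    print(n,{k:v for k,v in f.items() if k!="image"})
    for t in ("gauge","stop_slide","knob","mark_peg","stop_face","big_blank","small_blank","toy_car","toy_tree","lock_bolt","blank_mid"):
        try:
            r=env.search_frame(f,t); print(n,t,[(np.round(q["xyz"],4).tolist(),round(q["score"],2)) for q in r[:3]])
        except Exception as e: print(t,e)
E
python3 s1.py
```

```text
{'clock': np.float64(0.0), 'joint_positions': array([-5.1244e+01,  2.2091e+01,  3.7900e-01, -2.9000e-02, -6.8411e+01,
       -1.4816e+01]), 'qvel': array([ 0.053, -0.01 , -0.079, -0.037,  0.002, -0.05 ]), 'joint_torque': array([ 0.0000e+00, -3.9066e+01,  1.8740e+01,  4.2200e+00,  1.1000e-02,
       -0.0000e+00]), 'position': array([ 0.253, -0.571,  0.221]), 'tool_rot': array([-8.9873e+01,  6.0000e-03,  2.3930e+01]), 'force': array([ 0.849, -0.352, -0.812]), 'wrist_torque': array([-0.019,  0.004,  0.008]), 'opening': np.float64(1.004)}
side {'fx': 424.68961555952694, 'fy': 424.68961555952694, 'cx': 287.57267018350274, 'cy': 214.45545746709908, 'position': array([0.04907214, 0.72416974, 0.77872745]), 'orientation': array([  55.00652911,    0.26246712, -148.39884398]), 'shot': 1}
side gauge [([0.5427, 0.1305, 0.012], 0.89)]
side stop_slide [([0.5412, 0.126, 0.0503], 0.57)]
side knob [([0.5657, 0.1314, 0.0842], 0.59)]
side mark_peg [([0.6113, 0.0456, 0.0487], 0.52)]
side stop_face [([0.5484, 0.1294, 0.0449], 0.6), ([0.5651, 0.1317, 0.0833], 0.54)]
side big_blank [([0.4109, -0.2378, 0.033
[... 399 characters left out ...]
.09697837,  1.44744882]), 'orientation': array([  7.07349679,  -0.84236048, -90.2685374 ]), 'shot': 2}
top gauge [([0.544, 0.0783, 0.0121], 0.67)]
top stop_slide [([0.5502, 0.1212, 0.0468], 0.57)]
top knob [([0.5662, 0.1294, 0.0907], 0.47)]
top mark_peg [([0.6062, 0.0393, 0.0532], 0.53)]
top stop_face [([0.555, 0.1194, 0.0522], 0.76)]
top big_blank [([0.4161, -0.2561, 0.0319], 0.68)]
top small_blank [([0.4407, -0.3995, 0.0234], 0.72)]
top toy_car [([0.7333, -0.0195, 0.0472], 0.78), ([0.4146, -0.2542, 0.0364], 0.17)]
top toy_tree [([0.738, 0.1687, 0.0798], 0.62), ([0.4169, -0.2522, 0.0373], 0.39)]
top lock_bolt [([0.567, 0.1253, 0.092], 0.62)]
top blank_mid [([0.4169, -0.2524, 0.0372], 0.76)]
```

View pics/a_top.png

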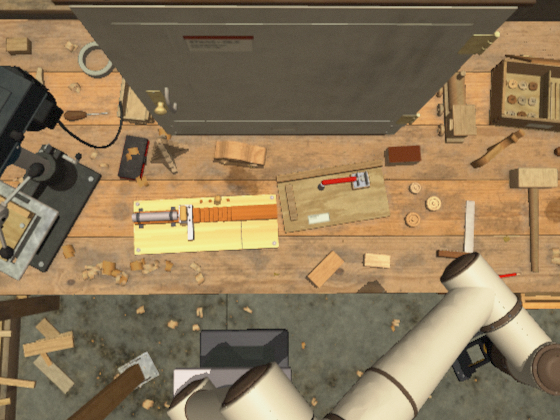

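View pics/a_side.png

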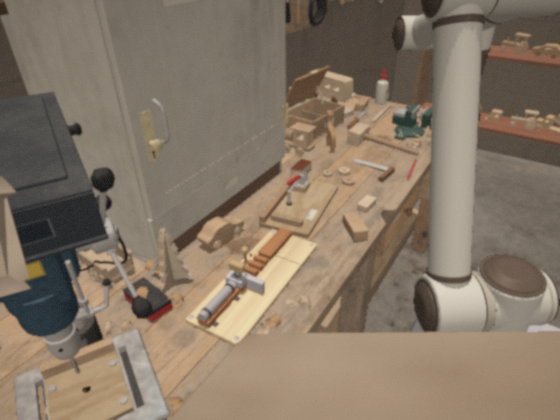

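The top view shows the gauge's base at about (135–278, 197–254), the slide near (190, 215), the big blank at (325, 268) and the small one at (377, 260). I'll zoom in for detail.

```bash
python3 - <<'E'
import cv2
a=cv2.imread("pics/a_top.png"); b=cv2.imread("pics/a_side.png")
cv2.imwrite("pics/b_top.png",cv2.resize(a[185:295,125:400],None,fx=2.9,fy=2.9,interpolation=cv2.INTER_CUBIC))
cv2.imwrite("pics/b_side.png",cv2.resize(b[215:345,185:325],None,fx=4.5,fy=4.5,interpolation=cv2.INTER_CUBIC))
E
```

```text
(no output)
```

View pics/b_top.png

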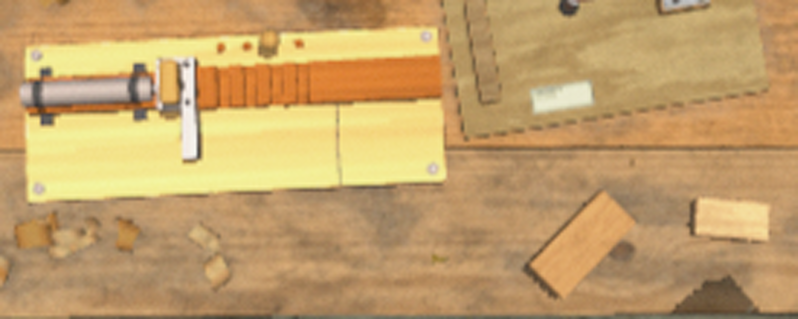

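View pics/b_side.png

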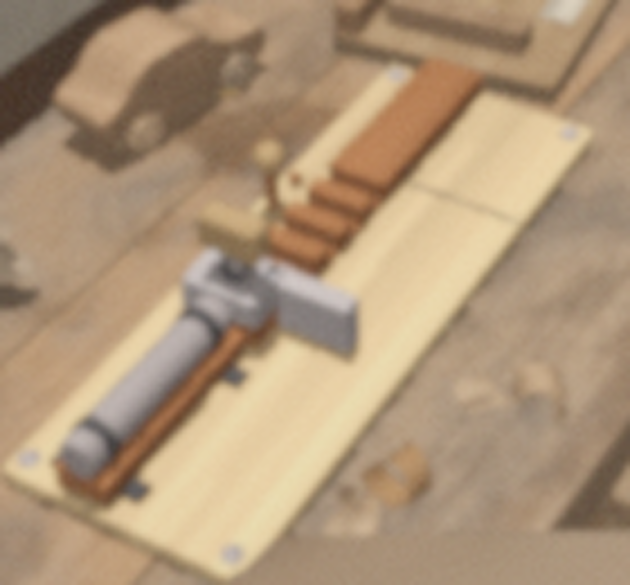

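```bash
cat > h.py <<'E'
from workcell import env
import cv2, numpy as np
from scipy.spatial.transform import Rotation as R
from scipy.optimize import minimize, least_squares
def proj(f,P):
    P=np.atleast_2d(P); Rc=R.from_euler("xyz",f["orientation"],degrees=True).as_matrix()
    c=(P-f["position"])@Rc; return np.c_[f["fx"]*c[:,0]/-c[:,2]+f["cx"], f["fy"]*-c[:,1]/-c[:,2]+f["cy"]]
def T(p,pts):
    c,s=np.cos(p[2]),np.sin(p[2]); pts=np.atleast_2d(pts)
    return np.c_[p[0]+c*pts[:,0]-s*pts[:,1], p[1]+s*pts[:,0]+c*pts[:,1], pts[:,2]]
def box(x0,x1,y0,y1,z0,z1): return np.array([[x,y,z] for x in(x0,x1) for y in(y0,y1) for z in(z0,z1)],float)
def fitbox(fm,B,p0):
    S=8
    def cost(p):
        e=0
        for f,m in fm:
            h=cv2.convexHull((proj(f,T(p,B))).astype(np.float32))
            ys,xs=np.where(m); x0,y0=xs.min()-15,ys.min()-15; w,hh=xs.max()+15-x0,ys.max()+15-y0
            img=np.zeros((hh*S,w*S),np.uint8)
            cv2.fillConvexPoly(img,np.round((h-[x0-0.5,y0-0.5])*S-0.5).astype(np.int32),1)
            a=cv2.resize(img.astype(np.float32),(w,hh),interpolation=cv2.INTER_AREA)
            e+=np.abs(a-m[y0:y0+hh,x0:x0+w]).sum()/m.sum()
        return e
    best=None
    for y in np.arange(0,180,15):
        q=[p0[0],p0[1],np.radians(y)]
        c=cost(q)
        if best is None or c<best[0]: best=(c,q)
    q=best[1]
    for _ in range(3):
        r=minimize(cost,q,method="Nelder-Mead",options=dict(initial_simplex=np.array([q,np.add(q,[.01,0,0]),np.add(q,[0,.01,0]),np.add(q,[0,0,.1])]),xatol=1e-5,fatol=1e-5)); q=r.x
    return r.x,r.fun
E
cat > s2.py <<'E'
from h import *
F={n:env.grab_frame(n) for n in("side","top")}
G={}
base=[[-.08,.21,.012],[.07,.21,.012],[-.08,-.19,.012],[.07,-.19,.012]]
t=lambda x,y:(x/2.9+125-.33,y/2.9+185-.33); s=lambda x,y:(x/4.5+185-.39,y/4.5+215-.39)
obs={"top":{0:t(27,201),1:t(28,44),2:t(444,181),3:t(440,28)},"side":{0:s(232,577),1:s(5,468),2:s(592,133),3:s(398,65)}}
def res(p,names,off=False):
    o=[]
    for n in names:
        pr=proj(F[n],T(p,base))
        for i,u in obs[n].items(): o+=list(pr[i]-u)
    return np.array(o)
for names in (["top"],["side"],["top","side"]):
    r=least_squares(res,[.56,.05,0],args=(names,),loss="soft_l1"); print(names,np.round(r.x,4),np.degrees(r.x[2]).round(2)); print(np.round(res(r.x,names),1))
g=r.x
for th,B in(("big_blank",box(-.0225,.0225,-.05,.05,0,.035)),("small_blank",box(-.0175,.0175,-.035,.035,0,.02))):
    M={n:env.trace(F[n],th)[0]["mask"] for n in F}
    for ns in(["top"],["side"],["top","side"]):
        q,c=fitbox([(F[n],M[n]) for n in ns],B,[.415,-.245] if th[0]=="b" else [.438,-.395]); print(th,ns,np.round(q,4),np.degrees(q[2]).round(1),round(c,3))
for n in F:
    print(n,"knob",proj(F[n],T(g,[[.02,.018+.0,.078]])))
    for th in("knob","mark_peg","stop_slide"):
        m=env.trace(F[n],th)[0]["mask"]; ys,xs=np.where(m); print(n,th,xs.min(),xs.max(),ys.min(),ys.max(),xs.mean(),ys.mean())
E
python3 s2.py
```

```text
['top'] [0.5472 0.0649 0.0382] 2.19
[-0.  -0.3 -0.9  0.   1.   0.5  0.  -0.2]
['side'] [0.5493 0.0661 0.0364] 2.09
[ 0.6  1.1 -1.7 -0.5  1.3 -0.5 -0.4 -0.7]
['top', 'side'] [0.5479 0.0654 0.0377] 2.16
[-0.2 -0.6 -1.  -0.3  0.8  0.3 -0.2 -0.5  1.4  1.2 -1.  -0.4  1.7 -0.5
 -0.  -0.6]
big_blank ['top'] [ 0.4148 -0.2543  0.7868] 45.1 0.063
big_blank ['side'] [ 0.4185 -0.2553  0.7749] 44.4 0.053
big_blank ['top', 'side'] [ 0.4162 -0.2543  0.7866] 45.1 0.162
small_blank ['top'] [ 0.4375 -0.4003 -0.0666] -3.8 0.076
small_blank ['side'] [ 0.441  -0.3961 -0.054 ] -3.1 0.068
small_blank ['top', 'side'] [ 0.4392 -0.3985 -0.0841] -4.8 0.261
side knob [[246.84490457 256.53682972]]
side knob 229 245 259 277 236.88114754098362 267.4795081967213
side mark_peg 229 244 260 277 236.3768115942029 267.95652173913044
side stop_slide 224 264 258 292 242.7846153846154 276.8097902097902
top knob [[199.43909874 212.05647994]]
top knob 180 188 206 221 183.82575757575756 213.4090909090909
top mark_peg 215 221 196 201 217.85294117647058 198.61764705882354
top stop_slide 178 193 205 239 186.67435158501442 218.60806916426512
```

```bash
cat > s3.py <<'E'
from h import *
F={n:env.grab_frame(n) for n in("side","top")}
g=[.5479,.0654,.0377]
K=box(0,.04,-.009,.009,.066,.090)
for n in F:
    m=env.trace(F[n],"knob")[0]["mask"]
    ov=F[n]["image"].copy()
    # mask centroid vs. box-centre projection: solve y along gauge with x=20,z=78
    ys,xs=np.where(m)
    r=least_squares(lambda p: (proj(F[n],T(g,[[p[0],p[1],.080]]))[0]-[xs.mean(),ys.mean()]),[.02,.06]); print(n,"knob in gauge",np.round(r.x,4),"world",T(g,[[r.x[0],r.x[1],.078]]).round(4))
    # ball centre
    c={"top":((268/2.9+125-.33),(43/2.9+185-.33)),"side":(268/4.5+185-.39,152/4.5+215-.39)}[n]
    for zz in (.05,.0):
        pass
    r=least_squares(lambda p: (proj(F[n],T(g,[[p[0],p[1],.050]]))[0]-c),[.06,0]); print(n,"ball in gauge",np.round(r.x,4))
    r2=.0
    big=cv2.resize(ov,None,fx=6,fy=6,interpolation=cv2.INTER_CUBIC)
    for B,col in((K+[0,.06,0],(0,0,255)),):
        pass
    for y0 in (.064,):
        P=proj(F[n],T(g,K+[0,y0,0]))*6+2.5
        cv2.polylines(big,[cv2.convexHull(P.astype(np.int32))],True,(0,0,255),1)
    for sl in (.04,.065,.09,.115):
        P=proj(F[n],T(g,[[.0,y0-sl-.006,.028],[.04,y0-sl-.006,.028],[.04,y0-sl+.006,.028],[0,y0-sl+.006,.028]]))*6+2.5
        cv2.polylines(big,[P.astype(np.int32)],True,(255,0,0),1)
    q=proj(F[n],T(g,[[.03,.03,.03]]))[0]*6
    x,y=int(q[0])-300,int(q[1])-250
    cv2.imwrite(f"pics/c_{n}.png",big[y:y+500,x:x+600])
E
python3 s3.py
```

```text
side knob in gauge [0.0156 0.0679] world [[0.5609 0.1339 0.078 ]]
side ball in gauge [ 0.0647 -0.0327]
top knob in gauge [0.0192 0.0597] world [[0.5649 0.1258 0.078 ]]
top ball in gauge [ 0.0556 -0.0272]
```

View pics/c_top.png

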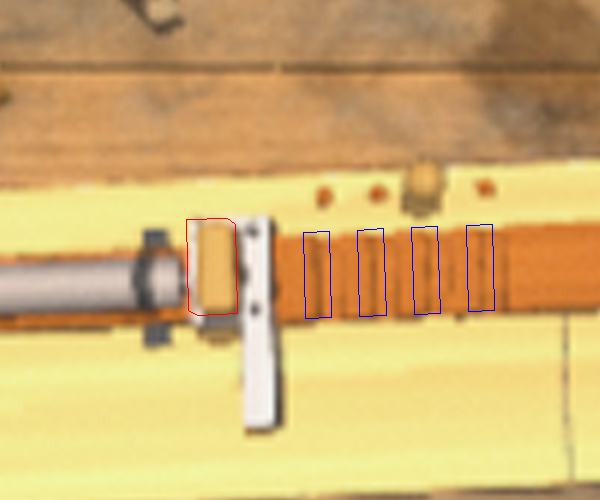

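View pics/c_side.png

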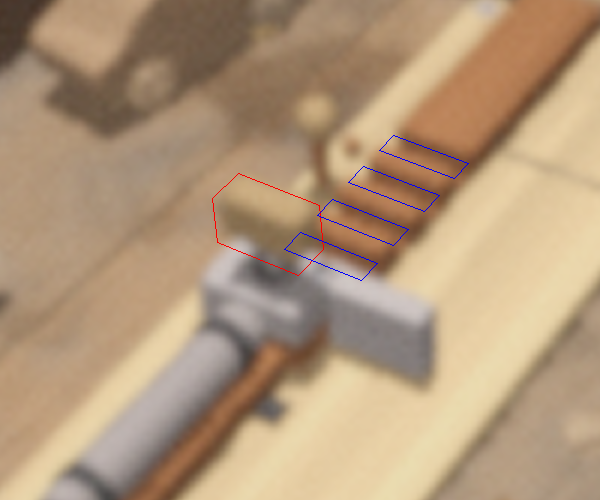

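The tall peg is the third of the four, at the 90 mm slot. Search results agree: knob y is about 0.130 and peg y about 0.040. Now I'll approach the grip.

```bash
cat >> h.py <<'E'
g=np.array([.5479,.0654,.0377]); GY=np.degrees(g[2])
def W(x,y,z): return T(g,[[x,y,z]])[0].tolist()
def G(p):
    c,s=np.cos(g[2]),np.sin(g[2]); d=np.subtract(p[:2],g[:2]); return np.array([c*d[0]+s*d[1],-s*d[0]+c*d[1],p[2]])
def show(tag=""):
    s=env.read_state(); c,sn=np.cos(g[2]),np.sin(g[2]); F=s["force"]
    print(tag,"t",round(float(s["clock"]),2),"Gpos",(G(s["position"])*1000).round(1),"rot",np.round(s["tool_rot"],1),"Fg",np.round([c*F[0]+sn*F[1],-sn*F[0]+c*F[1],F[2]],1),"open",round(float(s["opening"])*87,1)); return s
E
python3 - <<'E'
from h import *
o=[-90,0,GY]
for p in (W(.02,.062,.16),W(.02,-.03,.06)): print(env.inverse_kinematics(p,o))
for yaw in (-45,135): print(yaw,env.inverse_kinematics([.416,-.2543,.1],[-90,0,yaw]))
for yaw in (GY-90,GY+90): print(yaw,env.inverse_kinematics(W(-.0225,-.096,.1),[-90,0,yaw]))
env.goto(W(.02,.062,.16),o); env.gripper_to(.5); show()
env.move_straight(W(.02,.062,.10),o)
show()
for n in("side","top"):
    f=env.grab_frame(n); q=proj(f,[W(.02,.04,.07)])[0].astype(int); im=f["image"][max(q[1]-55,0):q[1]+45,q[0]-60:q[0]+60]; cv2.imwrite(f"pics/d_{n}.png",cv2.resize(im,None,fx=5,fy=5,interpolation=cv2.INTER_CUBIC))
E
```

```text
[ 2.87597204e+01  2.06515176e+01 -1.12234964e+01 -2.54444375e-14
 -5.81249860e+01 -1.16599669e+02]
[ 1.99139714e+01  2.63820251e+01 -1.89931716e+01 -2.54444375e-14
 -4.46248033e+01 -1.07753921e+02]
-45 [-1.23052303e+01  1.64573484e+01 -2.80904780e+01 -2.54444375e-14
 -4.54521736e+01 -1.22694770e+02]
135 [-1.23052303e+01  1.64573484e+01 -2.80904780e+01  2.54444375e-14
 -4.54521736e+01  5.73052303e+01]
-87.83994911235679 [ 14.15497128  20.09008087 -22.35503844   0.         -47.55488068
 168.00507961]
92.16005088764321 [ 14.15497128  20.09008087 -22.35503844   0.         -47.55488068
 -11.99492039]
 t 5.69 Gpos [ 20.  62. 160.] rot [-90.    0.    2.2] Fg [ 0.5 -0.4  0.2] open 43.8
 t 6.24 Gpos [ 20.6  62.1 100.4] rot [-90.   -0.    2.2] Fg [-0.3 -0.8  0.2] open 43.1
```

View pics/d_side.png

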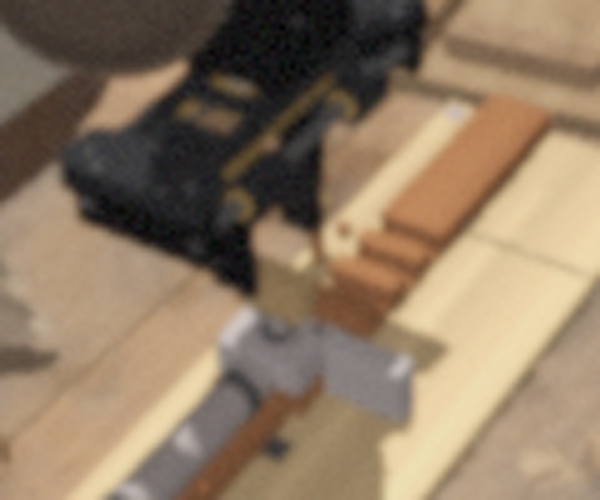

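The two fingers straddle the grip along the gauge's y. Next I'll descend and grasp.

```bash
python3 - <<'E'
from h import *
o=[-90,0,GY]
print(env.move_straight(W(.02,.062,.059),o,rate=.08,force_limit=8)); show("down")
env.gripper_to(.1,5); show("g5")
env.gripper_to(.1,30); s=show("g30")
E
```

```text
False
down t 7.0 Gpos [20.4 62.1 59.2] rot [-90.   -0.    2.2] Fg [ 0.1 -0.3  0.1] open 43.9
g5 t 7.58 Gpos [20.1 61.1 59.3] rot [-90.1   0.    2.2] Fg [ 1.  -5.   1.9] open 18.1
g30 t 7.8 Gpos [20.  61.1 59.3] rot [-90.1   0.    2.2] Fg [ 0.8 -5.3  1.9] open 17.6
```

```bash
python3 - <<'E'
from h import *
o=[-90,0,GY]
env.move_straight(W(.02,.061,.0755),o,rate=.06); show("lift")
env.move_straight(W(.02,.045,.0755),o,rate=.06); show("pull16")
env.move_straight(W(.02,-.0315,.0755),o,rate=.08); show("pull92")
E
```

```text
lift t 8.22 Gpos [20.  61.1 75.4] rot [-90.   -0.    2.2] Fg [ 2.9 -2.9 -3.6] open 17.7
pull16 t 8.64 Gpos [20.2 45.  75.5] rot [-90.   -0.    2.1] Fg [ 0.5  3.5 -2.9] open 17.8
pull92 t 9.75 Gpos [ 20.9 -31.6  75.9] rot [-90.   -0.1   2.1] Fg [ 2.9  3.1 -2.2] open 17.7
```

```bash
python3 - <<'E'
from h import *
o=[-90,0,GY]
env.move_straight(W(.02,-.0308,.0755),o,rate=.05); show("adj")
print(env.move_straight(W(.02,-.0308,.0595),o,rate=.05,force_limit=7)); show("down")
E
```

```text
adj t 10.0 Gpos [ 20.8 -30.7  75.8] rot [-90.   -0.1   2.2] Fg [ 2.3  4.6 -3.2] open 17.7
True
down t 10.38 Gpos [ 21.  -30.1  59.2] rot [-89.9  -0.1   2.2] Fg [-2.2  4.4  4.7] open 17.8
```

The bolt is back at its original height (59.2 against 59.3 mm), so it's in the slot. I'll release, back off and check.

```bash
python3 - <<'E'
from h import *
o=[-90,0,GY]
env.gripper_to(.5); show("rel")
env.move_straight(W(.02,-.0308,.12),o,rate=.15); show("up")
env.goto([.4162,-.2548,.13],[-90,0,135]); env.gripper_to(1.0); show("over blank")
F={}
for n in("side","top"):
    f=F[n]=env.grab_frame(n); q=proj(f,[W(.02,-.02,.05)])[0].astype(int); im=f["image"][max(q[1]-50,0):q[1]+50,q[0]-80:q[0]+80]; cv2.imwrite(f"pics/e_{n}.png",cv2.resize(im,None,fx=5,fy=5,interpolation=cv2.INTER_CUBIC))
    q=proj(f,[.4162,-.2543,.06])[0].astype(int); im=f["image"][max(q[1]-60,0):q[1]+60,q[0]-80:q[0]+80]; cv2.imwrite(f"pics/e2_{n}.png",cv2.resize(im,None,fx=4.5,fy=4.5,interpolation=cv2.INTER_CUBIC))
    print(n,"knob",env.search_frame(f,"knob")[:1],"peg",env.search_frame(f,"mark_peg")[:1])
E
```

```text
rel t 11.14 Gpos [ 21.7 -29.3  58.7] rot [-89.9  -0.2   2.2] Fg [-0.2  0.1 -0.4] open 43.3
up t 11.7 Gpos [ 19.4 -30.8 119.6] rot [-90.    0.    2.1] Fg [-0.5  0.1 -0.4] open 43.5
over blank t 15.12 Gpos [-143.7 -315.   130. ] rot [-90.   0. 135.] Fg [ 0.8 -1.   0.1] open 86.7
side knob [{'xyz': [0.5715, 0.0427, 0.0818], 'score': 0.56}] peg [{'xyz': [0.6105, 0.0462, 0.051], 'score': 0.41}]
top knob [{'xyz': [0.7341, -0.0209, 0.044], 'score': 0.21}] peg [{'xyz': [0.6079, 0.0406, 0.0541], 'score': 0.6}]
```

View pics/e_top.png

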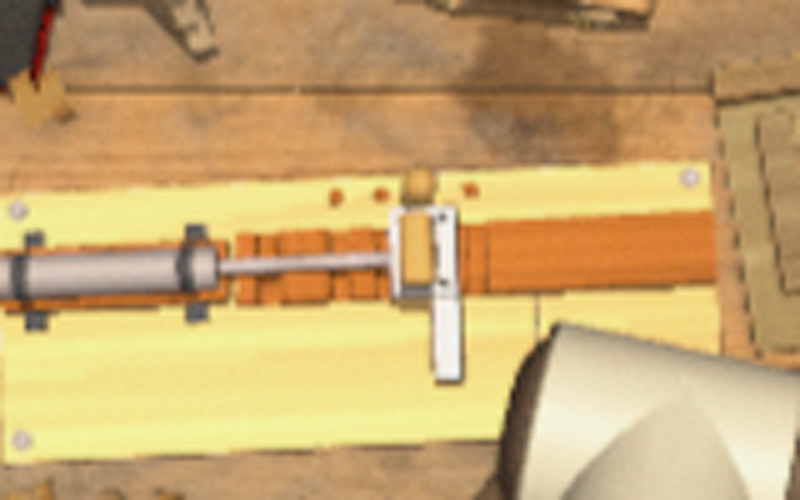

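View pics/e_side.png

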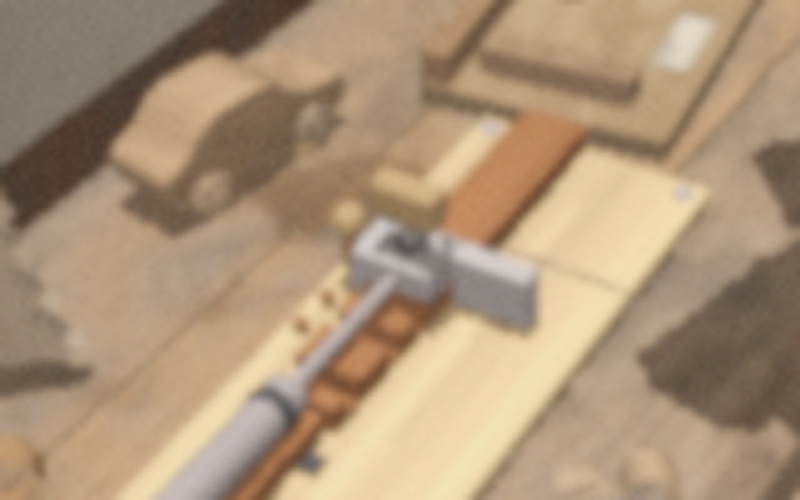

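View pics/e2_side.png

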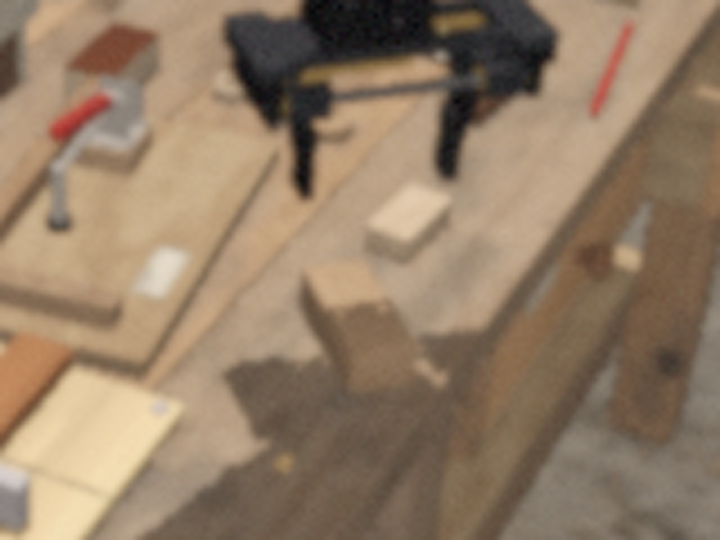

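View pics/e2_top.png

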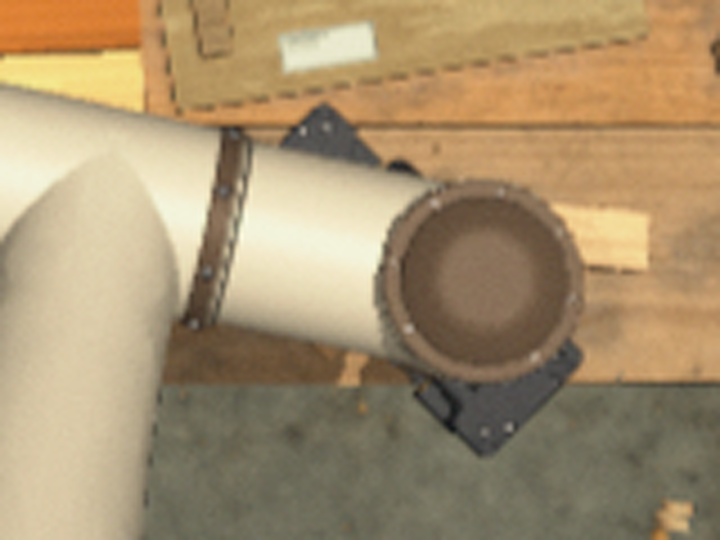

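The bolt grip is level with the tall peg, with two low pegs on the home side and one beyond. Now the blank.

```bash
python3 - <<'E'
from h import *
o=[-90,0,135]; p=[.4162,-.2548]
print(env.move_straight(p+[.018],o,rate=.1,force_limit=8)); show("down")
env.gripper_to(.2,8); show("g8")
env.gripper_to(.2,30); s=show("g30"); print(s["position"])
env.move_straight(p+[.09],o,rate=.1); show("lift")
for n in("side",):
    f=env.grab_frame(n); q=proj(f,[.4162,-.2543,.06])[0].astype(int); im=f["image"][max(q[1]-60,0):q[1]+60,q[0]-80:q[0]+80]; cv2.imwrite(f"pics/f_{n}.png",cv2.resize(im,None,fx=4.5,fy=4.5,interpolation=cv2.INTER_CUBIC))
E
```

```text
False
down t 16.69 Gpos [-143.2 -315.2   18.5] rot [-9.00e+01  1.00e-01  1.35e+02] Fg [ 0.4 -0.4 -0.2] open 87.3
g8 t 17.47 Gpos [-143.6 -315.    18. ] rot [-90.   0. 135.] Fg [-0.5 -0.1 -0.1] open 44.9
g30 t 17.68 Gpos [-143.6 -315.    18. ] rot [-90.   0. 135.] Fg [ 0.2 -0.1  0.1] open 45.0
[ 0.416257   -0.25479667  0.01800055]
lift t 18.55 Gpos [-144.3 -314.8   89.4] rot [-9.00e+01 -1.00e-01  1.35e+02] Fg [-0.5  0.2 -1.2] open 44.7
```

View pics/f_side.png

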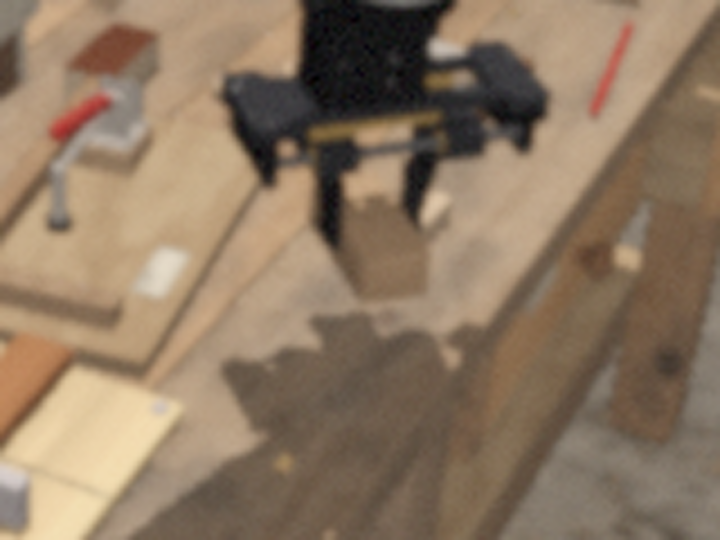

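The blank is held squarely (45.0 mm between the pads). I'll carry it over the bed, clear of both the fence and the stop.

```bash
python3 - <<'E'
from h import *
o=[-90,0,GY+90]
env.goto(W(-.030,-.112,.12),o); show("above")
env.move_straight(W(-.030,-.112,.045),o,rate=.1); show("low")
for n in("side","top"):
    f=env.grab_frame(n); q=proj(f,[W(-.02,-.09,.05)])[0].astype(int); im=f["image"][max(q[1]-50,0):q[1]+50,q[0]-70:q[0]+70]; cv2.imwrite(f"pics/h_{n}.png",cv2.resize(im,None,fx=5,fy=5,interpolation=cv2.INTER_CUBIC))
E
```

```text
above t 19.69 Gpos [ -30.6 -112.3  119.4] rot [-89.9   0.   92.2] Fg [-0.2  0.4 -0.1] open 44.6
low t 20.59 Gpos [ -29.5 -112.1   45.5] rot [-90.1  -0.   92.2] Fg [ 0.1 -0.1 -1.5] open 44.7
```

View pics/h_side.png

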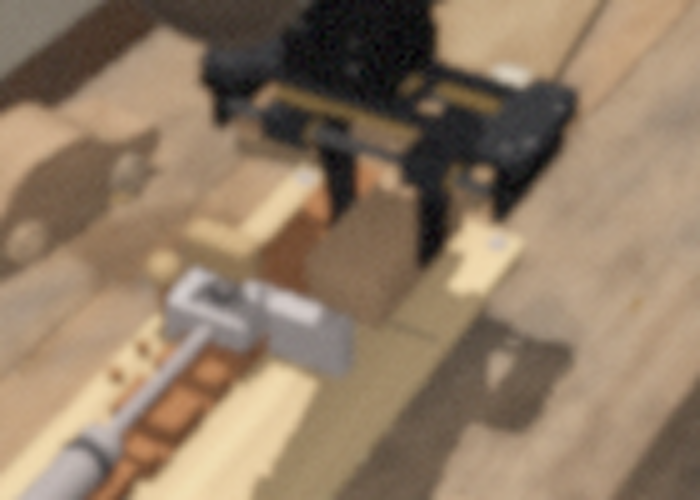

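View pics/h_top.png

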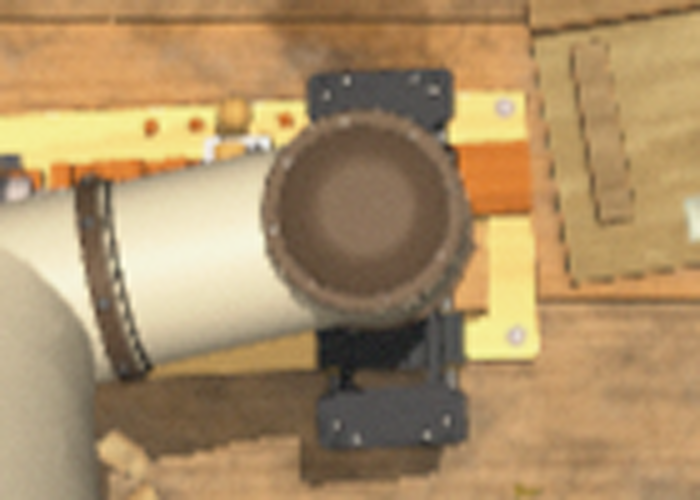

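```bash
python3 - <<'E'
from h import *
o=[-90,0,GY+90]
print(env.move_straight(W(-.030,-.112,.0325),o,rate=.05,force_limit=6)); show("down")
print(env.move_straight(W(-.012,-.112,.0325),o,rate=.03,force_limit=5)); s=show("fence"); x=G(s["position"])[0]
print(env.move_straight(W(x-.001,-.112,.0325),o,rate=.03)); show("off")
print(env.move_straight(W(x-.001,-.080,.0325),o,rate=.03,force_limit=4)); s=show("stop")
E
```

```text
False
down t 21.09 Gpos [ -30.3 -112.1   32. ] rot [-89.9   0.   92.2] Fg [-0.  -0.  -0.7] open 44.7
True
fence t 21.52 Gpos [ -20.9 -112.2   31.7] rot [-89.7   0.   92.2] Fg [ 1.2  0.2 -0.9] open 44.8
False
off t 21.77 Gpos [ -22.1 -112.    32.5] rot [-90.   -0.   92.2] Fg [-0.5  0.3 -1.2] open 44.6
True
stop t 22.41 Gpos [-22.  -96.3  32.3] rot [-90.    0.1  92.2] Fg [ 1.9 -2.6 -0.3] open 44.9
```

Contacts match the estimates: fence at x ≈ −21 to −22 mm, stop at y ≈ −96 mm. I'll lower and release.

```bash
python3 - <<'E'
from h import *
o=[-90,0,GY+90]
print(env.move_straight(W(-.0220,-.0965,.0300),o,rate=.03,force_limit=4)); show("down")
env.gripper_to(.72); show("rel")
env.move_straight(W(-.022,-.0965,.12),o,rate=.12); show("up")
env.goto(W(-.12,-.30,.2),o); show("away")
F={}; M={}
for n in("side","top"):
    f=F[n]=env.grab_frame(n); q=proj(f,[W(-.02,-.08,.03)])[0].astype(int); im=f["image"][max(q[1]-50,0):q[1]+50,q[0]-70:q[0]+70]; cv2.imwrite(f"pics/i_{n}.png",cv2.resize(im,None,fx=5,fy=5,interpolation=cv2.INTER_CUBIC))
    M=env.trace(f,"big_blank")[0]["mask"]
    B=box(-.0225,.0225,-.05,.05,.012,.047); q,c=fitbox([(f,M)],B,W(-.022,-.0965,0)[:2]); print(n,G([q[0],q[1],0]).round(4),np.degrees(q[2])-GY,c)
E
```

```text
False
down t 22.66 Gpos [-21.7 -96.3  30. ] rot [-90.   -0.   92.2] Fg [ 0.4 -1.7 -0.4] open 44.6
rel t 23.31 Gpos [-22.  -96.5  30. ] rot [-90.   -0.   92.2] Fg [0.2 0.5 0.2] open 63.0
up t 24.21 Gpos [-22.7 -96.6 119.3] rot [-89.9   0.   92.1] Fg [-0.2  0.8 -0.3] open 62.6
away t 25.16 Gpos [-119.9 -299.5  199.2] rot [-89.9  -0.   92.2] Fg [-1.1 -0.1  0. ] open 63.0
side [-0.0205 -0.1058  0.    ] 2.6872203120454783 0.2725478202846975Traceback (most recent call last):
  File "<stdin>", line 10, in <module>
IndexError: list index out of range
```

View pics/i_side.png

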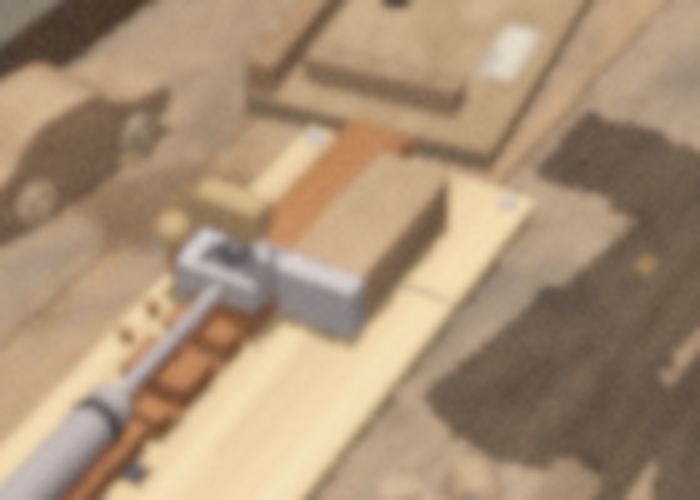

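View pics/i_top.png

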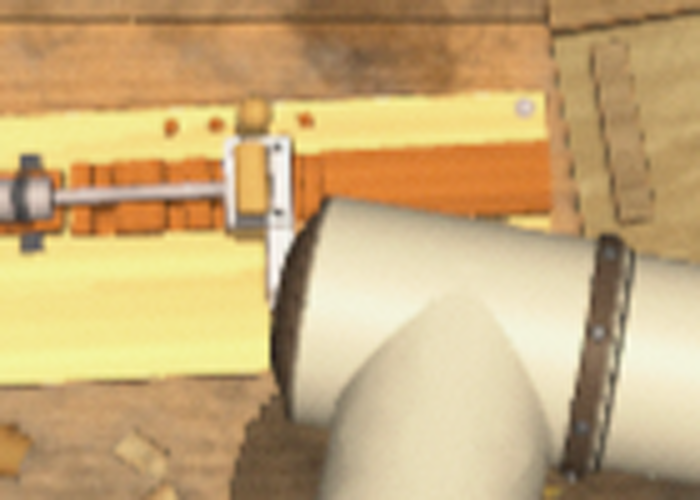

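```bash
python3 - <<'E'
from h import *
o=[-90,0,GY+90]
env.goto([.40,-.40,.2],o); show("away")
f=env.grab_frame("top"); q=proj(f,[W(-.02,-.08,.03)])[0].astype(int); im=f["image"][q[1]-45:q[1]+45,q[0]-60:q[0]+60].copy()
im=cv2.resize(im,None,fx=6,fy=6,interpolation=cv2.INTER_CUBIC)
P=(proj(f,T(g,box(-.045,0,-.1469,-.0469,.047,.047)[[0,2,6,4]]))-[q[0]-60,q[1]-45])*6+2.5
cv2.imwrite("pics/j0.png",im.copy()); cv2.polylines(im,[P.astype(np.int32)],True,(255,0,0),1)
cv2.imwrite("pics/j.png",im)
r=env.trace(f,"big_blank")
if r:
    B=box(-.0225,.0225,-.05,.05,.012,.047); q,c=fitbox([(f,r[0]["mask"])],B,W(-.022,-.0965,0)[:2]); print(G([q[0],q[1],0]).round(4),np.degrees(q[2])-GY,c)
E
```

```text
away t 26.06 Gpos [-165.4 -459.4  199.5] rot [-90.   -0.   92.1] Fg [-0.4  0.8 -0.5] open 62.4
[-0.025  -0.0976  0.    ] -0.6184608677006256 0.045978682170542635
```

View pics/j0.png

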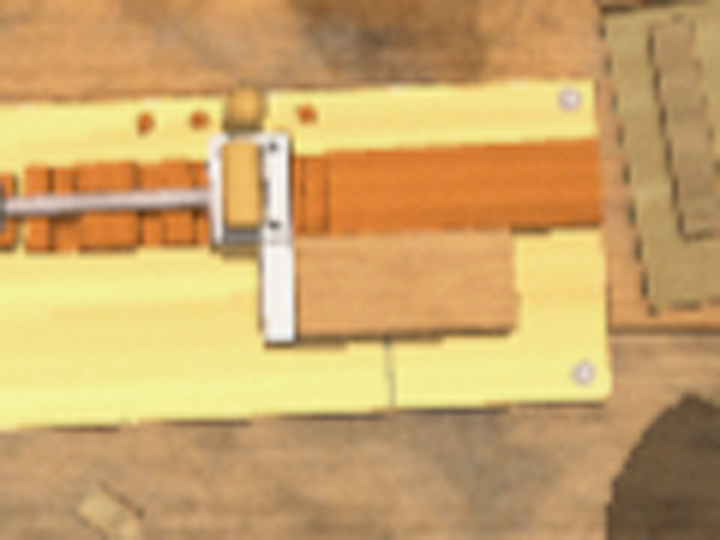

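View pics/j.png

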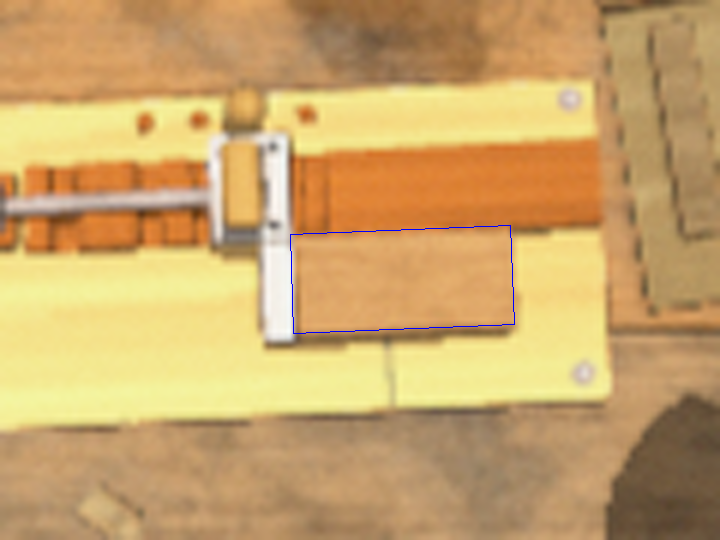

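The blank touches the stop and shows perhaps a 1–3 mm gap at the fence. I'll seat it with gentle pushes from closed fingers.

```bash
python3 - <<'E'
from h import *
o=[-90,0,GY+90]
env.gripper_to(0.0,10)
env.goto(W(-.09,-.097,.12),o)
env.move_straight(W(-.09,-.097,.030),o,rate=.12,force_limit=10); show("down")
print(env.move_straight(W(-.053,-.097,.030),o,rate=.025,force_limit=4)); s=show("pushx")
env.move_straight(W(-.09,-.097,.030),o,rate=.1)
env.move_straight(W(-.09,-.19,.06),o,rate=.15); 
env.move_straight(W(-.024,-.19,.06),o,rate=.15); 
env.move_straight(W(-.024,-.180,.032),o,rate=.1,force_limit=10); show("end")
print(env.move_straight(W(-.024,-.150,.032),o,rate=.025,force_limit=4)); s=show("pushy")
env.move_straight(W(-.024,-.185,.032),o,rate=.1)
env.move_straight(W(-.024,-.19,.12),o,rate=.15)
env.goto([.40,-.40,.2],o); show("away")
for n in("side","top"):
    f=env.grab_frame(n); q=proj(f,[W(-.02,-.08,.03)])[0].astype(int); im=f["image"][q[1]-45:q[1]+45,q[0]-60:q[0]+60]
    cv2.imwrite(f"pics/k_{n}.png",cv2.resize(im,None,fx=6,fy=6,interpolation=cv2.INTER_CUBIC))
    r=env.trace(f,"big_blank")
    if r:
        B=box(-.0225,.0225,-.05,.05,.012,.047); q,c=fitbox([(f,r[0]["mask"])],B,W(-.022,-.0965,0)[:2]); print(n,G([q[0],q[1],0]).round(4),np.degrees(q[2])-GY,c)
    for t in("small_blank","toy_car","toy_tree"): print(t,[np.round(x["xyz"],3).tolist() for x in env.search_frame(f,t)[:1]])
E
```

```text
down t 29.69 Gpos [-89.4 -97.1  30.5] rot [-90.1  -0.   92.1] Fg [-0.4  0.   0.5] open -0.0
False
pushx t 31.32 Gpos [-53.3 -97.   29.9] rot [-90.    0.   92.2] Fg [-0.4  0.7 -0.6] open 0.5
end t 33.68 Gpos [ -24.5 -180.    32. ] rot [-90.    0.   92.2] Fg [-0.6  0.1 -0. ] open 0.7
True
pushy t 34.53 Gpos [ -23.8 -158.6   32. ] rot [-90.    0.1  92.2] Fg [ 0.7 -3.9  1.5] open 0.2
away t 36.89 Gpos [-165.  -458.7  199.2] rot [-89.9  -0.1  92.2] Fg [ 0.6  0.2 -0.3] open 0.3
side [-0.0196 -0.1138  0.    ] 8.658781805817972 0.4411057692307692
small_blank [[0.435, -0.39, 0.012]]
toy_car [[0.727, -0.0, 0.039]]
toy_tree [[0.732, 0.189, 0.06]]
top [-0.0244 -0.0978  0.    ] 0.03491468135985132 0.04914860681114551
small_blank [[0.569, 0.037, 0.094]]
toy_car [[0.734, -0.018, 0.046]]
toy_tree [[0.738, 0.169, 0.079]]
```

View pics/k_top.png

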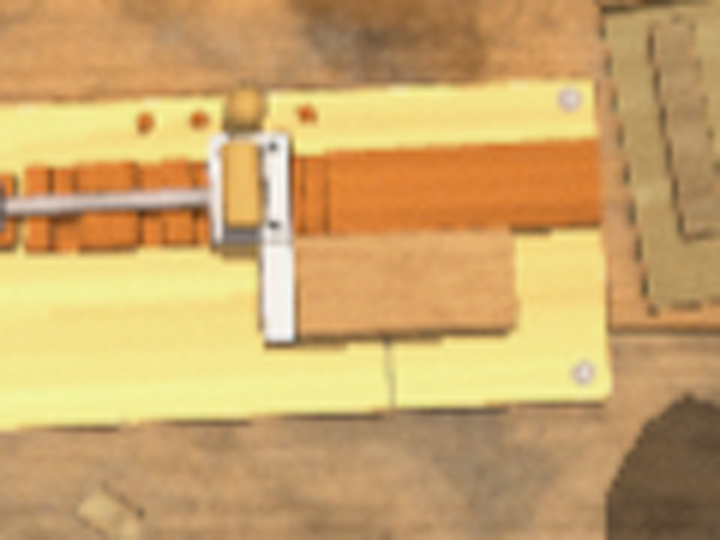

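View pics/k_side.png

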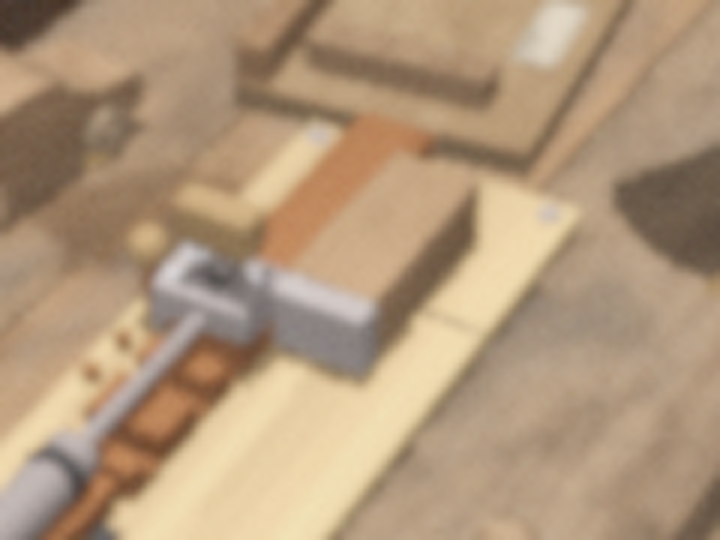

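The end push met the stop. The side push ran out before resistance because the fingers are thinner than I assumed, so I'll repeat it further in.

```bash
python3 - <<'E'
from h import *
o=[-90,0,GY+90]
env.goto(W(-.09,-.097,.10),o)
env.move_straight(W(-.085,-.097,.030),o,rate=.12,force_limit=10)
env.move_straight(W(-.056,-.097,.030),o,rate=.06,force_limit=6); show("pre")
print(env.move_straight(W(-.040,-.097,.030),o,rate=.02,force_limit=4)); s=show("pushx")
env.move_straight(W(-.09,-.097,.030),o,rate=.1)
env.move_straight(W(-.09,-.097,.12),o,rate=.15)
env.goto([.40,-.40,.2],o); show("away")
for n in("top","side"):
    f=env.grab_frame(n); q=proj(f,[W(-.02,-.08,.03)])[0].astype(int); im=f["image"][q[1]-45:q[1]+45,q[0]-60:q[0]+60]
    cv2.imwrite(f"pics/l_{n}.png",cv2.resize(im,None,fx=6,fy=6,interpolation=cv2.INTER_CUBIC))
    r=env.trace(f,"big_blank")
    if r:
        B=box(-.0225,.0225,-.05,.05,.012,.047); q,c=fitbox([(f,r[0]["mask"])],B,W(-.022,-.0965,0)[:2]); print(n,G([q[0],q[1],0]).round(4),np.degrees(q[2])-GY,c)
    for t in("small_blank",): print(t,[(np.round(x["xyz"],3).tolist(),x["score"]) for x in env.search_frame(f,t)[:3]])
E
```

```text
pre t 40.18 Gpos [-56.2 -97.1  29.8] rot [-90.   -0.   92.1] Fg [ 0.4  0.8 -0.2] open 0.2
True
pushx t 40.62 Gpos [-52.3 -97.3  29.4] rot [-89.7   0.   92.1] Fg [-0.1  0.1  0.1] open 0.4
away t 43.31 Gpos [-165.1 -458.6  199.4] rot [-90.   -0.   92.2] Fg [-0.5 -0.1  0.9] open 0.6
small_blank []
side [-0.0186 -0.1083  0.    ] 4.1302477839947 0.25060201401050786
small_blank [([0.433, -0.39, 0.014], 0.56), ([0.524, -0.031, 0.048], 0.52)]
```

View pics/l_top.png

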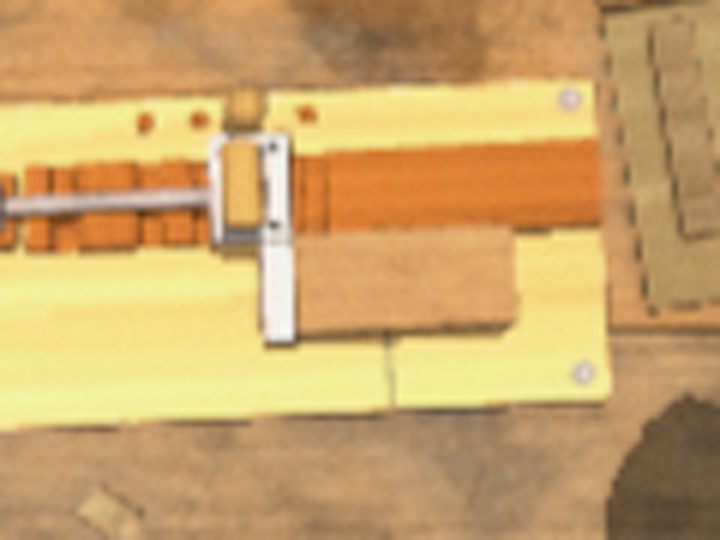

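View pics/l_side.png

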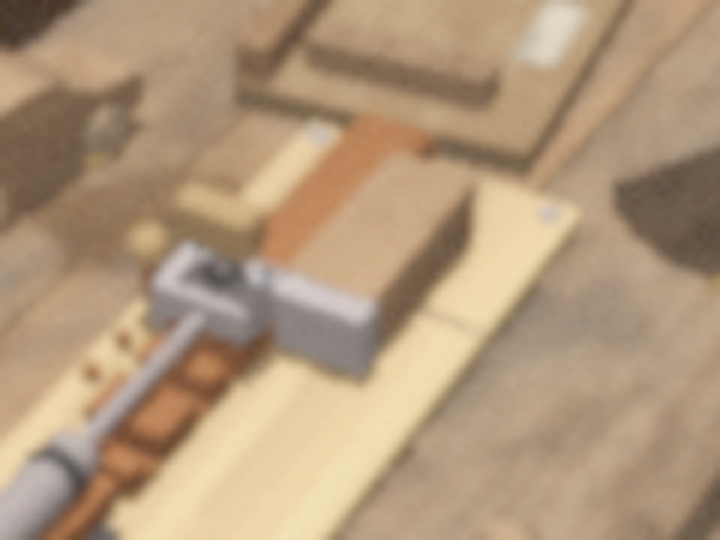

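```bash
python3 -c "
from h import *
show(); env.close_job()"
```

```text
t 43.61 Gpos [-164.9 -458.9  200. ] rot [-90.   -0.   92.2] Fg [ 1.3 -0.2 -0.2] open 0.6
the job is handed in; nothing more can be done
```

The gauge is set and the job was handed in at about 44 s of the 64 s. It reports no verdict, so whether it passed rests on the checks below.

**Stop:** I lifted the bolt by its grip and pulled the slide to the 90 mm slot, marked by the tall peg (third of the four outer slots). Lowered again, the grip was back at its original height (59.2 mm against 59.3 mm at home). After I let go the slide stayed put, with the grip level with the ball-headed peg in both views.

**Blank:** I laid the bigger blank on the bed, then seated it with light pushes from the closed fingers:
- **Against the stop:** the push on its end met 4 N of resistance.
- **Against the fence:** the first side push ended about 1 mm short, with no resistance. A repeat push met 4 N. The last pictures show the blank flat and up against both.

**Checks that failed or disagreed:**
- **Blank position:** after the final push, the network did not find the blank in the top picture. The fit to the side picture was poor because the stop hides part of it. The last good top fit, before that push, put the blank's centre at x -24.4 mm, about 2 mm from the fence. It was 0.03° from parallel.
- **Small blank:** the network missed it in the last top picture. The side view put it within about 3 mm of its first reading.
- **Toy car and tree:** before the final push both read within about 4 mm of their first positions, and I did not check them again. The last move did not go near them.

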